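# Level the sprung display shelf under its lamp

## Robot

A 6-joint arm with a two-finger parallel gripper is mounted at the origin on the work surface. World frame = base frame: x ahead of the robot, y to its left, z up, the work surface at z = 0. Lengths are in m, angles in rad, forces in N, time in s.
With the tool pointing down it reaches from about 0.35 to 0.85 m from the base axis. Payload 8.1 kg.
Tool frame: the origin (TCP) lies at the very end of the fingers, on their centre line; the grasp point (between the pads) lies robot.hold_point_z behind it (robot.hold_point_z is the distance from the TCP to the grasp point, in m); z points along the fingers, y is the direction in which the jaws open and shut (so a half turn about z gives the same grasp; the last joint's range is limited). The gripper opens to 93 mm and grips with 3 to 60 N. Pads are 15 mm wide; open, the fingers measure 128 mm over their backs; the gripper's body (75 mm by 188 mm) begins 65 mm behind the grasp point.
Start: joints at [-1.244, 0.13, 1.488, -0, 1.523, -0.085], TCP at [0.24, -0.55, 0.219] pointing down, gripper open.
Joint ranges: [-2.96, 2.96], [-0.89, 2.26], [0.02, 2.5], [-1.34, 4.48], [0, 2.73], [-2.66, 2.66]. Speed limits (rad/s): [2.39, 2.39, 2.79, 3.14, 3.14, 3.14].

## Interface

Orientations are given as a rotation vector (axis times angle).
In Python, from plant import robot, cams gives the robot as it stands. The module is installed in compiled form; this text tells all that it offers.
- The arm moves only by the tool step_arm, never from a script. Its argument "deltas" is a list of rows, each an object with "offset": the shift along the tool's x, y, z in cm, a list of three; "roll": the turn about the tool's z in rad. In form: [{"offset": [x, y, z], "roll": roll}, ...]. A call has 1 to 12 rows; each row shifts and turns the commanded pose from where the row before left it, along the tool's axes as they then stand; what a row does not reach is not made up. A row lasts 1/8 s, in which the tool goes at most 62.5 mm and 10.7 degrees, less where a joint would pass 70% of its speed; a pose out of reach is approached as far as the arm can. A call with a gripper value outside its range is refused whole. "fingers" is the finger opening in cm, from 0 to 9.3, set as the call begins (left out, the last holds). The fingers move at their own pace and stop on an object; "grip_force" is the grip in N (left out, the last holds). Time passes only in rows, so rows that do not move let the fingers close. It gives the time, the measured TCP pose, the force and the opening at its end, in the units of the state.
- robot.read_state(): the state, without advancing time (a new reading comes with each control period).
- cams.read_camera(name): name is "side" or "top" or "wrist"; returns a dict with "pixels" (384x512x3 uint8, red, green, blue), "fx", "fy", "cx", "cy" (pixels), "extrinsics" (4x4, takes a point from world to camera coordinates). Camera axes: x right, y down, z forward; pixel columns grow to the right and rows downward; lengths in m; the calibration is good to about 2 mm. A picture is of the moment at which its call begins. There is no depth.
- robot.close_job(): hands the job in, once; it reports no verdict.
Trained networks look in a picture, given as the dict that the camera call returned (one of the last four; its "shot" number tells which), for a name from the list of things; names that differ only in an ending like _2 or _b are one class to them, and where a whole thing is asked for, a point or a joint stands for the part that bears it (a point fixed in the world has none). Each returns a list of dicts, best first, with "score" (0 to 1); they miss things now and then, are a little off and sometimes report something else, mostly with a low value. They report only what shows in the picture. A call takes as long as a camera call. They do not tell look-alikes from the thing itself.
- cams.boxes_of(picture, thing): "xy" ([column, row] in pixels, amid what is visible of it).
- cams.silhouettes(picture, thing): "mask" (384x512 bool, what is visible of it) and "xy" ([column, row] in pixels, amid what is visible of it).
- cams.pinpoint(picture, thing): "xy" ([column, row] in pixels: a listed point, or the origin of a listed thing).
The state is a dict: "t": time; "q": joint angles; "dq": joint speeds; "joint_torque": joint torques, N m; "tool_pos": TCP position; "orientation": TCP orientation; "force": force on the tool from outside, world axes, zero at the start; "wrist_torque": the same for the moment, N m; "opening": finger opening in m.
Only numpy, scipy, OpenCV 4.12 (cv2) and the standard library are available. Lean on these libraries where they do the work, as an engineer would, in place of code of your own. Each camera call takes 0.05 s, during which the arm holds its last target. There are 200 camera calls.

## Task

First swing the lamp arm by its red handle off the top of the little display shelf, round to the hinge end until it lies along the back of the shelf. Then level the shelf: its wooden board springs up off its blue frame unless it is pressed, so press the black pad of the yellow spirit level down until the board is seated to see the true bubble, and turn the orange levelling foot until, with the board pressed home, the bubble sits between its two black lines. Finish while holding: keep pressing firmly but gently on the level's pad, with the board seated, the level flat on it and the bubble centred, and leave the bowl, the carton and the cash box where they are.

Things in the scene. Friction and masses are not known exactly. Their poses are not given: they have to be found in the camera images.
- base: the fixed base of the counter-top display shelf. Origin on the table under the middle of the shelf; its y axis runs along the shelf from the foot end (-y) to the hinge end (+y), its x axis points to the back of the shelf, where the lamp post (18 mm thick, 200 mm tall) stands at x +145, y +20 mm. The tilt hinge of frame and board runs along x at y +150 mm, 60 mm above the table; the levelling foot stands at y -135 mm. The whole shelf is bolted down, but its place and yaw vary
- lamp_arm (a joint): swing of the lamp arm about its upright hinge on the lamp post, rad: at 0 the arm points from the post straight over the shelf (along the base's -x); it grows as the arm swings, clockwise seen from above, towards the hinge end (+y of the base), and at 1.57 the arm lies along the back of the shelf, pointing to the hinge end. Range -0.6 to 1.7. It stays where it is left; about 1 N at the handle moves it
- lamp_handle (a point): point on the axis of the upright red handle at the free end of the lamp arm, 15 mm below the handle's top and 170 mm out from the lamp hinge. The handle is a 16 mm round peg standing 38 mm above the arm and lamp head (whose tops lie about 212 mm above the table); its top is 251 mm above the table. The round white lamp head below it is 64 mm across
- lamp_hinge (a point): point on the upright hinge axis of the lamp arm, on top of the lamp post
- frame: the blue steel frame under the board, tilting about the hinge; origin on the hinge line, y axis along the shelf towards the hinge end; its z axis is upright when the shelf is level. It starts with its foot end low, sloping 0.018 to 0.045 rad
- foot_knob (a point): point on the upright axis of the levelling foot's round orange knob, 112 mm above the table: knob 40 mm in diameter, from 98 to 126 mm above the table, standing alone past the end of the board, on a 12 mm threaded rod. The knob itself does not rise or sink
- foot (a joint): turn of the levelling foot, rad, growing clockwise seen from above; range -1.5 to 5.5, starts at 0. Steep quick thread: every rad clockwise raises the foot end of frame and board by 0.015 rad of tilt (4 mm at the foot). It stays where it is left and takes about 0.15 N m to turn
- board (a joint): how far the board is pressed down about the hinge, rad: 0 = sprung up off the frame, 0.030 = pressed home on the frame and parallel to it. Some 5 N straight down on the level's pad seats it (more nearer the hinge); it springs up again when let go
- board_centre (a point): middle of the top of the wooden board (150 mm wide along x, 255 mm long along y, 14 mm thick), about 78 mm above the table when level; its axes are those of the board (z out of its top)
- level: yellow spirit level lying loose along the board, 26 mm wide, 190 mm long (its y, towards the hinge end), 34 mm tall; origin at the centre of its underside. The green vial with the white bubble (24 mm long) and two black lines 37 mm apart, vial 84 mm long, is in the middle of its top, rising to about 50 mm above its underside
- level_pad (a point): middle of the top of the black rubber pad (22 x 34 mm) on the level's top near its foot end, 36 mm above the level's underside, 66 mm from its middle: the place to press
- bowl: white ceramic bowl, 104 mm across, 55 mm tall, on the table beyond the foot end, towards the front; origin under its centre; leave alone
- carton: small cardboard box 110 x 90 x 70 mm on the table beyond the foot end, towards the back; origin under its centre; leave alone
- cash_box: black cash box 164 x 204 x 76 mm with a thin wire handle up to 93 mm, on the table beyond the hinge end; origin under its centre; leave alone
- bubble (a point): middle of the bubble. Its offset from the level's origin along the level's y says where it stands: 0 = midway between the lines, positive towards the hinge end. The bubble goes to the high end: 0.6 m per rad of slope, up to 29 mm; it takes about a second to settle. Positive while the board is pressed home means that the foot end is too low, so turn the foot clockwise
Things that resemble listed ones, but are neither listed nor needed, are in the scene too. Of the things that look like the level, the middle-sized one is meant.

How it is judged:
By the outcome, as a careful person would: the job done as asked, in the order asked, and still so for the second after the job is handed in, while the arm keeps its last pose, push and grip.
It also fails if it takes over 72 s, if anything falls off the work surface, if the arm or the gripper's body presses on something with over 40 N, if the wrist force passes 120 N, or if a joint passes its speed limit or range.

## Working session

There is one attempt and no reset: what is moved stays moved. The work goes in short steps, Python scripts to look and compute and a tool call to move; the robot and the scene stay as the last step left them, time stands still between calls to the robot, and variables do not carry over. Pictures are saved under pics/ and viewed, about 8 in all and at most 12, crops included, and the job is handed in when it is done.

Besides the shell and the picture viewer there is one more tool, called after "Emit:" as name([rows], argument=value, ...), one row to a line, values as JSON. step_arm: Moves the arm, as the interface text tells. Its arguments: {"type":"object","properties":{"deltas":{"type":"array"},"fingers":{"type":"number"},"grip_force":{"type":"number"}},"required":["deltas"]}

```bash
mkdir -p pics
cat > h.py <<'E'
import numpy as np, cv2
from plant import robot, cams
def shot(n): return cams.read_camera(n)
def save(p,name,crop=None,s=1):
    im=p["pixels"][:,:,::-1].copy()
    if crop: c0,r0,c1,r1=crop; im=im[r0:r1,c0:c1]
    cv2.imwrite("pics/"+name,cv2.resize(im,None,fx=s,fy=s,interpolation=cv2.INTER_CUBIC))
def ray(p,xy):
    E=np.array(p["extrinsics"]);R=E[:3,:3];t=E[:3,3]
    d=R.T@np.array([(xy[0]-p["cx"])/p["fx"],(xy[1]-p["cy"])/p["fy"],1]); return -R.T@t,d
def atz(p,xy,z):
    o,d=ray(p,xy); return o+d*(z-o[2])/d[2]
def tri(*obs):
    A=np.zeros((3,3));b=np.zeros(3)
    for p,xy in obs:
        o,d=ray(p,xy);d=d/np.linalg.norm(d);P=np.eye(3)-np.outer(d,d);A+=P;b+=P@o
    X=np.linalg.solve(A,b)
    return X,[np.linalg.norm((np.eye(3)-np.outer(r[1],r[1])/(r[1]@r[1]))@(X-r[0])) for r in [ray(*o) for o in obs]]
def proj(p,X):
    E=np.array(p["extrinsics"]);c=E[:3,:3]@X+E[:3,3];return np.array([p["fx"]*c[0]/c[2]+p["cx"],p["fy"]*c[1]/c[2]+p["cy"]])
E
python3 - <<'E'
from h import *
np.set_printoptions(precision=3,suppress=True)
print(robot.hold_point_z, robot.read_state())
Z=dict(lamp_handle=.236,lamp_hinge=.21,foot_knob=.112,board_centre=.08,level=.08,level_pad=.115,bubble=.125,bowl=0,carton=0,cash_box=0,base=0)
ims=[]
for n in("top","side"):
    p=shot(n);ims.append(p["pixels"][:,:,::-1])
    for k,z in Z.items():
        for d in cams.pinpoint(p,k)[:4]: print(n,k,round(d["score"],2),np.round(d["xy"],1),atz(p,d["xy"],z)[:2])
    save(p,n+"0.png",s=1.5)
E
```

```text
0.0188 {'t': 0.0, 'q': array([-1.244,  0.131,  1.489,  0.   ,  1.523, -0.085]), 'dq': array([-0.   ,  0.   , -0.001,  0.   ,  0.   , -0.001]), 'joint_torque': array([  0.004, -55.984, -49.176,   0.077,   0.035,  -0.   ]), 'tool_pos': array([ 0.24 , -0.549,  0.218]), 'orientation': array([-3.073, -0.642,  0.   ]), 'force': array([ 0.006, -0.538,  0.101]), 'wrist_torque': array([0.024, 0.031, 0.063]), 'opening': 0.09279820030358601}
top lamp_handle 0.65 [305.4 203.8] [ 0.454 -0.068]
top lamp_hinge 0.77 [282.6 139.5] [ 0.616 -0.016]
top lamp_hinge 0.49 [272.7 202.3] [0.46  0.007]
top foot_knob 0.62 [335.6 204.6] [ 0.469 -0.167]
top board_centre 0.74 [268.5 204.3] [0.471 0.011]
top level 0.92 [271.7 203.5] [0.473 0.003]
top level 0.88 [167.9 298.8] [0.218 0.273]
top level 0.59 [298.3 114. ] [ 0.732 -0.072]
top level_pad 0.9 [164.3 335.4] [0.134 0.27 ]
top level_pad 0.77 [302.2 121.5] [ 0.698 -0.078]
top level_pad 0.67 [296.4 199.1] [ 0.482 -0.061]
top bubble 0.57 [268.  199.9] [0.477 0.015]
top bubble 0.57 [158.5 303.2] [0.213 0.286]
top bowl 0.64 [379.6 234.2] [ 0.397 -0.32 ]
top carton
[... 326 characters left out ...]

side foot_knob 0.71 [304.2 180. ] [ 0.464 -0.17 ]
side board_centre 0.64 [263.9 220.3] [0.472 0.017]
side level 0.87 [267. 219.] [0.469 0.007]
side level 0.72 [282.1 375.6] [0.184 0.329]
side level 0.55 [211.8 185.4] [ 0.691 -0.001]
side level_pad 0.62 [280.6 196.9] [ 0.472 -0.06 ]
side level_pad 0.52 [295.7 177.3] [ 0.489 -0.161]
side level_pad 0.33 [232.3 162.2] [ 0.69  -0.098]
side bubble 0.46 [281.1 367.2] [0.186 0.334]
side bubble 0.34 [265.1 206.1] [0.476 0.007]
side bowl 0.78 [343.2 194.6] [ 0.389 -0.31 ]
side bowl 0.28 [197.6 307.6] [0.46  0.298]
side carton 0.68 [294.7 177.2] [ 0.567 -0.285]
side cash_box 0.88 [198.3 311.8] [0.45  0.305]
side base 0.73 [278.  231.3] [ 0.458 -0.037]
```

View pics/top0.png

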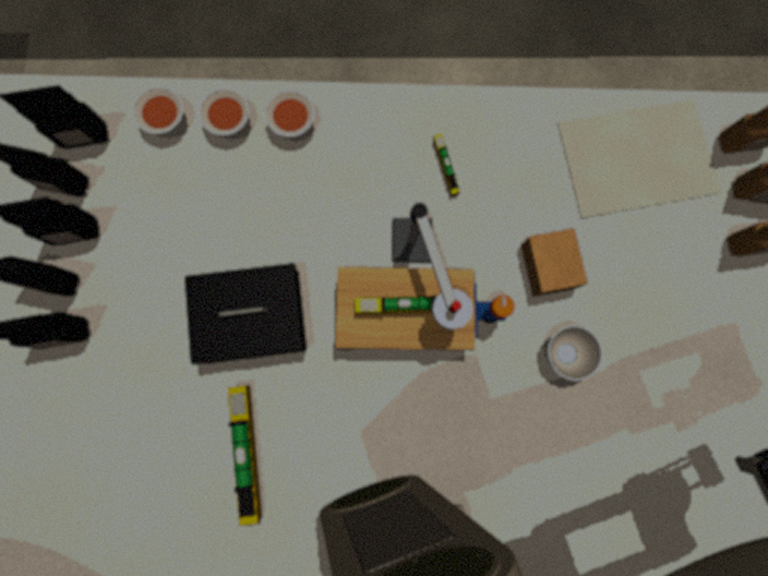

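View pics/side0.png

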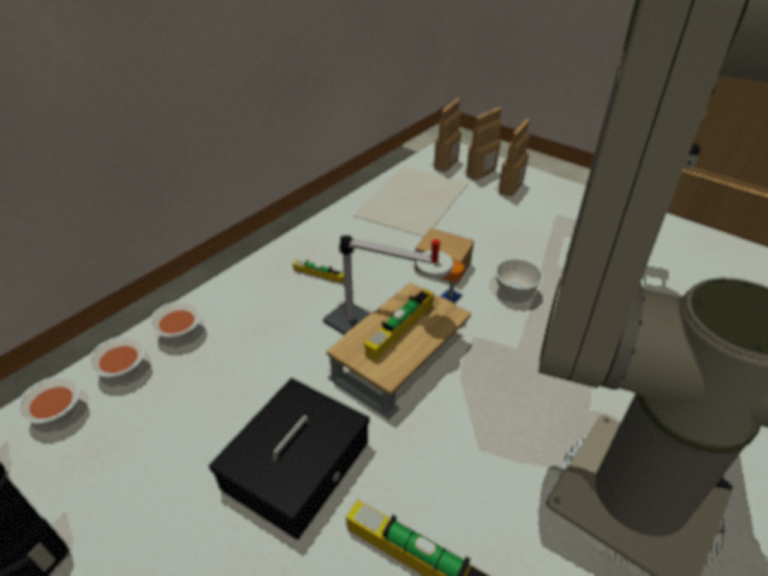

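The candidates for the level, in 1.5x top-view pixels:
- The big one is at (243,455), lying on the table.
- The small one is at (446,165), also on the table.
- The middle-sized one is at (400,305), on the board and partly under the white lamp head at (452,308).

I choose the middle-sized one. The red handle is at (455,306) and the orange knob at (502,306). The stray lamp_hinge hits come from the level, and the real hinge is the black cap at (419,212). I'll check with one crop and triangulate.

Run:
```python
from h import *
np.set_printoptions(precision=3,suppress=True)
t,s=shot("top"),shot("side")
P={}
for k in("lamp_handle","lamp_hinge","foot_knob","level_pad","level"):
    ds=[(tri((t,a["xy"]),(s,b["xy"])),a["score"],b["score"]) for a in cams.pinpoint(t,k)[:3] for b in cams.pinpoint(s,k)[:3]]
    for (X,r),*_ in sorted(ds,key=lambda d:max(d[0][1]))[:3]: print(k,X,np.array(r))
save(t,"c1.png",(215,125,355,250),2.5)
a=cv2.imread("pics/c1.png");save(s,"c2.png",(215,145,355,270),2.5)
cv2.imwrite("pics/c.png",np.hstack([a,cv2.imread("pics/c2.png")]))
```

```text
lamp_handle [ 0.457 -0.064  0.23 ] [0.01 0.01]
lamp_handle [ 0.547 -0.079 -0.168] [0.07 0.07]
lamp_hinge [ 0.624 -0.015  0.187] [0.005 0.005]
foot_knob [ 0.469 -0.164  0.112] [0.002 0.002]
level_pad [ 0.475 -0.061  0.117] [0.001 0.001]
level_pad [0.2   0.196 0.448] [0.004 0.004]
level_pad [ 0.72  -0.09   0.027] [0.005 0.005]
level [0.477 0.002 0.063] [0.003 0.003]
level [ 0.765 -0.074  0.004] [0.005 0.005]
level [0.51  0.061 0.223] [0.071 0.071]
```

View pics/c.png

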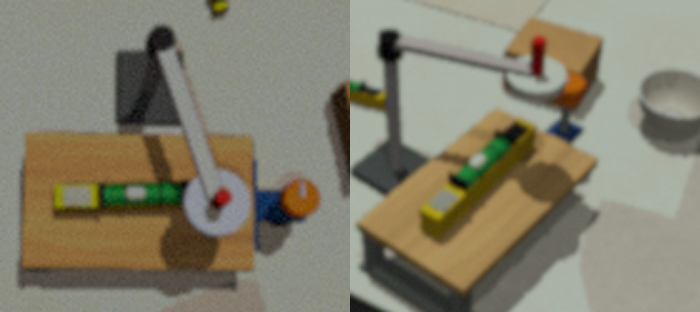

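The crop confirms that the level on the board is the middle-sized one, with its pad partly under the lamp head. The red handle is at top (303.8,204.2), which gives about (0.454,-0.064), and the hinge is at about (0.613,-0.008), so the arm length comes to 169 mm as it should. I'm moving above the handle now.

Emit:
step_arm([
  {"offset": [0,0,-4],"roll": 0},
  {"offset": [0,0,-4],"roll": 0},
  {"offset": [4.33,-3.99,0],"roll": 0},
  {"offset": [4.33,-3.99,0],"roll": 0},
  {"offset": [4.33,-3.99,0],"roll": 0},
  {"offset": [4.33,-3.99,0],"roll": 0},
  {"offset": [4.33,-3.99,0],"roll": 0},
  {"offset": [4.33,-3.99,0],"roll": 0},
  {"offset": [4.33,-3.99,0],"roll": 0},
  {"offset": [4.33,-3.99,0],"roll": 0},
  {"offset": [4.33,-3.99,0],"roll": 0},
], fingers=6)

```text
t: 3.32
tool_pos: [0.4541, -0.0629, 0.299]
orientation: [3.075, 0.642, 0.001]
force: [0.2, -0.6, -0.0]
opening: 0.06
```

Emit:
step_arm([
  {"offset": [0,0,0],"roll": -0.18},
  {"offset": [0,0,0],"roll": -0.18},
  {"offset": [0,0,0],"roll": -0.18},
  {"offset": [0,0,0],"roll": -0.18},
  {"offset": [0,0,0],"roll": -0.18},
  {"offset": [0,0,0],"roll": -0.18},
  {"offset": [0,0,0],"roll": -0.18},
  {"offset": [0,0,0],"roll": -0.18},
  {"offset": [0,0,0],"roll": -0.18},
])

```text
t: 4.45
tool_pos: [0.4536, -0.0648, 0.2987]
orientation: [1.647, 2.675, 0.0]
force: [0.4, 0.1, -0.4]
opening: 0.0603
```

Emit:
step_arm([
  {"offset": [0,0,0],"roll": -0.18},
  {"offset": [0,0,0],"roll": -0.18},
  {"offset": [0,0,0],"roll": -0.18},
  {"offset": [0,0,0],"roll": -0.18},
  {"offset": [0,0,0],"roll": -0.18},
  {"offset": [0,0,0],"roll": -0.18},
  {"offset": [0,0,0],"roll": -0.18},
  {"offset": [0,0,0],"roll": -0.18},
  {"offset": [0,0,0],"roll": 0},
])

```text
t: 5.58
tool_pos: [0.4536, -0.0648, 0.2987]
orientation: [-0.515, 3.099, -0.0]
force: [-0.3, 0.2, -0.1]
opening: 0.0599
```

```bash
cat >> h.py <<'E'
from scipy.spatial.transform import Rotation as Ro
np.set_printoptions(precision=4,suppress=True)
def rel(X):
    s=robot.read_state();R=Ro.from_rotvec(s["orientation"]).as_matrix()
    return R.T@(np.array(X)-s["tool_pos"])*100
def st():
    s=robot.read_state();R=Ro.from_rotvec(s["orientation"]).as_matrix()
    print("t",s["t"],"pos",s["tool_pos"],"F",s["force"],"op",round(s["opening"],4),"q6",s["q"][5],"yaw",np.arctan2(R[1,0],R[0,0]),"tilt",R[:,2])
E
python3 - <<'E'
from h import *
st()
obs=[]
for n in("wrist","top"):
    p=shot(n)
    for k,z in(("lamp_handle",.236),("lamp_hinge",.21)):
        for d in cams.pinpoint(p,k)[:2]: print(n,k,round(d["score"],2),d["xy"],atz(p,d["xy"],z))
    if n=="wrist": save(p,"w1.png",s=1.2)
E
```

```text
t 5.575 pos [ 0.4536 -0.0648  0.2987] F [-0.2571  0.2088 -0.0828] op 0.0599 q6 -2.153776968243875 yaw -2.8124492752296035 tilt [ 0.0002 -0.     -1.    ]
wrist lamp_handle 0.95 [262.2, 204.2] [ 0.4526 -0.0643  0.236 ]
wrist lamp_handle 0.59 [164.9, 150.9] [ 0.4385 -0.1373  0.236 ]
wrist lamp_hinge 0.67 [262.6, 371.9] [ 0.6076 -0.0107  0.21  ]
top lamp_handle 0.89 [303.7, 203.0] [ 0.456 -0.064  0.236]
top lamp_handle 0.25 [281.4, 210.0] [ 0.4389 -0.012   0.236 ]
top lamp_hinge 0.87 [283.2, 138.3] [ 0.6194 -0.0179  0.21  ]
```

View pics/w1.png

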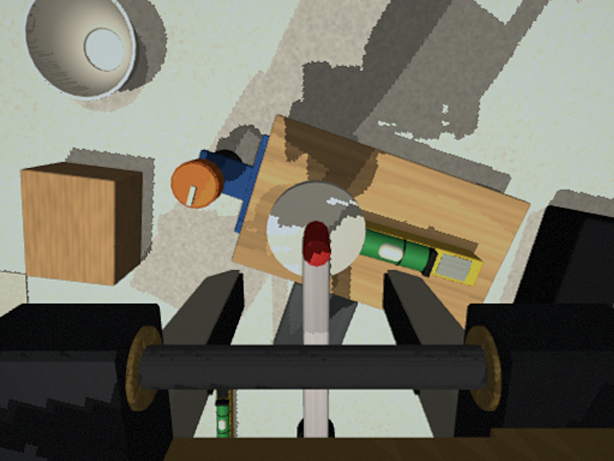

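The wrist view shows the red handle at (316,245), midway between the fingers, with the arm running straight along the tool x axis. I'll descend and grip.

Emit:
step_arm([
  {"offset": [0,0,2.5],"roll": 0},
  {"offset": [0,0,2.5],"roll": 0},
  {"offset": [0,0,2.6],"roll": 0},
  {"offset": [0,0,0],"roll": 0},
])

```text
t: 6.38
tool_pos: [0.4521, -0.0644, 0.2205]
orientation: [0.514, -3.095, -0.003]
force: [-0.1, -0.2, 1.0]
opening: 0.0599
```

Emit:
step_arm([
  {"offset": [0,0,0],"roll": 0},
  {"offset": [0,0,0],"roll": 0},
  {"offset": [0,0,0],"roll": 0},
  {"offset": [0,0,0],"roll": 0},
  {"offset": [0,0,0],"roll": 0},
  {"offset": [0,0,0],"roll": 0},
], fingers=0.5, grip_force=12)

```text
t: 7.12
tool_pos: [0.4536, -0.0647, 0.2228]
orientation: [-0.516, 3.099, 0.0]
force: [-0.7, 0.6, 2.5]
opening: 0.0156
```

Emit:
step_arm([
  {"offset": [-0.085,1.7,0],"roll": 0.1},
  {"offset": [-0.085,1.7,0],"roll": 0.1},
  {"offset": [-0.085,1.7,0],"roll": 0.1},
  {"offset": [-0.085,1.7,0],"roll": 0.1},
  {"offset": [-0.085,1.7,0],"roll": 0.1},
  {"offset": [-0.085,1.7,0],"roll": 0.1},
  {"offset": [-0.085,1.7,0],"roll": 0.1},
  {"offset": [-0.085,1.7,0],"roll": 0.1},
  {"offset": [-0.085,1.7,0],"roll": 0.1},
])

```text
t: 8.25
tool_pos: [0.4707, 0.0832, 0.2228]
orientation: [-0.887, -3.012, -0.0]
force: [-3.5, 0.2, 3.9]
opening: 0.0159
```

Emit:
step_arm([
  {"offset": [-0.085,1.7,0],"roll": 0.1},
  {"offset": [-0.085,1.7,0],"roll": 0.1},
  {"offset": [-0.085,1.7,0],"roll": 0.1},
  {"offset": [-0.085,1.7,0],"roll": 0.1},
  {"offset": [-0.085,1.7,0],"roll": 0.1},
  {"offset": [-0.085,1.7,0],"roll": 0.1},
  {"offset": [-0.085,1.7,0],"roll": 0.1},
  {"offset": [-0.085,1.7,0],"roll": 0.1},
  {"offset": [-0.085,1.7,0],"roll": 0.1},
  {"offset": [-0.085,1.7,0],"roll": 0.1},
  {"offset": [0,0,0],"roll": 0},
])

```text
t: 9.62
tool_pos: [0.6153, 0.1613, 0.2229]
orientation: [-2.22, -2.223, -0.002]
force: [0.5, 3.9, 3.6]
opening: 0.0156
```

Run:
```python
from h import *
st()
t,s=shot("top"),shot("side")
for k in("lamp_handle","lamp_hinge","foot_knob","level_pad","level","board_centre","base","bubble"):
    ds=[(tri((t,a["xy"]),(s,b["xy"])),a["xy"],b["xy"]) for a in cams.pinpoint(t,k)[:3] for b in cams.pinpoint(s,k)[:3]]
    for (X,r),a,b in sorted(ds,key=lambda d:max(d[0][1]))[:1]: print(k,X,r[0],a,b)
```

```text
t 9.625 pos [0.6153 0.1613 0.2229] F [0.4981 3.8928 3.6395] op 0.0156 q6 0.1738913029905532 yaw 1.5722122890077985 tilt [ 0.0009  0.001  -1.    ]
lamp_handle [0.6177 0.1592 0.2392] 0.004613463255815295 [211.0, 135.5] [181.4, 179.8]
lamp_hinge [ 0.6242 -0.0146  0.1933] 0.003892262740482293 [282.2, 139.7] [227.8, 161.7]
foot_knob [ 0.4659 -0.1704  0.1123] 0.0020990850908421 [337.5, 206.4] [303.1, 179.5]
level_pad [ 0.7308 -0.0986  0.0156] 0.0002351851003664332 [304.6, 122.4] [224.6, 181.1]
level [0.473  0.0027 0.0791] 0.0002767124339421293 [271.6, 203.6] [266.8, 217.7]
board_centre [0.4729 0.0108 0.066 ] 0.0027118259110108637 [268.0, 203.4] [265.8, 222.7]
base [ 0.4707 -0.0396 -0.0172] 0.00486009740534669 [284.9, 210.0] [273.4, 232.6]
bubble [0.4677 0.0126 0.1225] 0.00031966208016092924 [268.8, 203.7] [266.3, 209.2]
```

Emit:
step_arm([
  {"offset": [0,0,0],"roll": 0},
  {"offset": [0,0,0],"roll": 0},
  {"offset": [0,0,0],"roll": 0},
  {"offset": [0,0,-2.5],"roll": 0},
  {"offset": [0,0,-2.5],"roll": 0},
  {"offset": [0,0,-2.5],"roll": 0},
], fingers=5)

```text
t: 11.58
tool_pos: [0.6143, 0.1605, 0.2982]
orientation: [-2.22, -2.222, 0.001]
force: [-0.3, 0.1, 0.8]
opening: 0.05
```

Emit:
step_arm([
  {"offset": [-4.46,-2.82,0],"roll": 0},
  {"offset": [-4.46,-2.82,0],"roll": 0},
  {"offset": [-4.46,-2.82,0],"roll": 0},
  {"offset": [-4.46,-2.82,0],"roll": 0},
  {"offset": [-4.46,-2.82,0],"roll": 0},
  {"offset": [0,0,5],"roll": 0},
  {"offset": [0,0,5],"roll": 0},
  {"offset": [0,0,0],"roll": 0},
], fingers=0)

```text
t: 12.58
tool_pos: [0.4705, -0.062, 0.1936]
orientation: [-2.216, -2.217, 0.007]
force: [-0.4, -0.4, -0.9]
opening: 0.0004
```

Run:
```python
from h import *
st()
t,s,w=shot("top"),shot("side"),shot("wrist")
for n,p in(("top",t),("side",s),("wrist",w)):
  for k,z in(("lamp_handle",.236),("foot_knob",.112),("level_pad",.114),("level",.08),("bubble",.124)):
    for d in cams.pinpoint(p,k)[:2]: print(n,k,round(d["score"],2),np.round(d["xy"],1),atz(p,d["xy"],z)[:2])
save(w,"w2.png",s=1.2)
```

```text
t 12.575 pos [ 0.4705 -0.062   0.1936] F [-0.447  -0.4209 -0.9498] op 0.0004 q6 -0.2394845028311296 yaw 1.5713195946384206 tilt [-0.0082  0.0018 -1.    ]
top lamp_handle 0.65 [213.1 133.3] [0.6204 0.1519]
top foot_knob 0.44 [335. 206.] [ 0.4651 -0.1648]
top foot_knob 0.26 [271.7 203.6] [0.4691 0.0043]
top level_pad 0.95 [166.5 335.2] [0.1345 0.2646]
top level_pad 0.8 [301.9 121. ] [ 0.6994 -0.0773]
top level 0.86 [270.5 200.8] [0.4808 0.006 ]
top level 0.59 [298.3 109.5] [ 0.7459 -0.0717]
top bubble 0.6 [269.5 202.8] [0.4696 0.0107]
top bubble 0.59 [160.2 300.3] [0.2198 0.2824]
side lamp_handle 0.59 [183.  184.3] [0.6098 0.168 ]
side lamp_handle 0.35 [270.3 220.3] [0.3685 0.1316]
side foot_knob 0.51 [303.8 179.7] [ 0.4658 -0.1702]
side level_pad 0.69 [280.1 196.1] [ 0.4759 -0.0626]
side level_pad 0.47 [224.2 180.9] [ 0.6468 -0.0123]
side level 0.85 [267.5 219.4] [0.4666 0.0074]
side level 0.65 [211.3 181.7] [ 0.7053 -0.0135]
side bubble 0.56 [264.5 209.2] [0.4708 0.0171]
side bubble 0.52 [282.5 364.1] [0.1872 0.3273]
wrist level_pad 0.76 [258.8 196.3] [ 0.4724 -0.0631]
wrist level_pad 0.56 [504.  196.3] [ 0.6572 -0.0629]
wrist level 0.61 [259.3 102.1] [0.4727 0.0052]
wrist bubble 0.84 [254.2  93.8] [0.4694 0.0112]
```

View pics/w2.png

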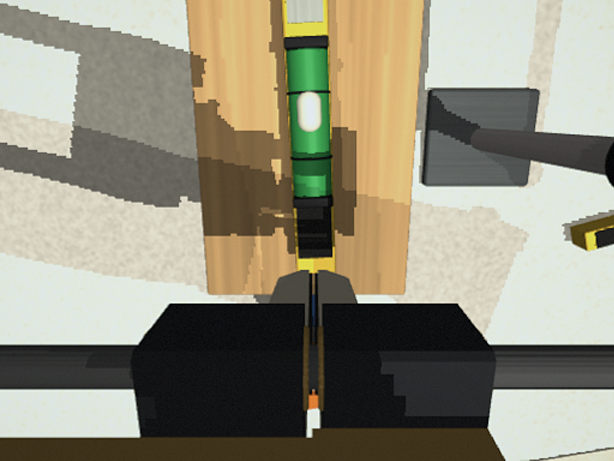

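The wrist view shows the pad at about (315,230) ahead of the closed fingertips. The vial is in clear view, with its lines at rows 92 and 158 and the bubble at (309,112), towards the hinge end. I'm descending onto the pad.

Emit:
step_arm([
  {"offset": [0,0.1,3],"roll": 0},
  {"offset": [-0.1,0,3],"roll": 0},
  {"offset": [0,0,1.5],"roll": 0},
  {"offset": [0,0,0],"roll": 0},
  {"offset": [0,0,0],"roll": 0},
])

```text
t: 14.1
tool_pos: [0.4755, -0.0636, 0.1239]
orientation: [2.219, 2.222, 0.001]
force: [1.4, -0.2, 1.1]
opening: 0.0005
```

Emit:
step_arm([
  {"offset": [0,0,0.25],"roll": 0},
  {"offset": [0,0,0.25],"roll": 0},
  {"offset": [0,0,0.25],"roll": 0},
  {"offset": [0,0,0],"roll": 0},
])

```text
t: 14.6
tool_pos: [0.4745, -0.0634, 0.1148]
orientation: [-2.22, -2.222, 0.0]
force: [-0.2, 0.2, 0.8]
opening: 0.0004
```

Emit:
step_arm([
  {"offset": [0,0,0.2],"roll": 0},
  {"offset": [0,0,0.2],"roll": 0},
  {"offset": [0,0,0],"roll": 0},
])

```text
t: 14.98
tool_pos: [0.4749, -0.0636, 0.1114]
orientation: [2.22, 2.222, 0.0]
force: [-0.3, -0.6, 1.8]
opening: 0.0005
```

Emit:
step_arm([
  {"offset": [0,0,0.2],"roll": 0},
  {"offset": [0,0,0.2],"roll": 0},
  {"offset": [0,0,0],"roll": 0},
])

```text
t: 15.35
tool_pos: [0.475, -0.0642, 0.1075]
orientation: [2.22, 2.221, -0.001]
force: [-0.8, -4.8, 5.0]
opening: 0.0005
```

Emit:
step_arm([
  {"offset": [-0.07,0,0.1],"roll": 0},
  {"offset": [-0.07,0,0.1],"roll": 0},
  {"offset": [0,0,0],"roll": 0},
])

```text
t: 15.72
tool_pos: [0.4751, -0.0648, 0.1056]
orientation: [2.22, 2.222, 0.001]
force: [-2.0, -0.3, 6.3]
opening: 0.0003
```

Emit:
step_arm([
  {"offset": [0,0,0.1],"roll": 0},
  {"offset": [0,0,0],"roll": 0},
  {"offset": [0,0,0],"roll": 0},
])

```text
t: 16.1
tool_pos: [0.4753, -0.0649, 0.1051]
orientation: [2.22, 2.222, 0.001]
force: [-2.5, -0.9, 9.7]
opening: 0.0003
```

Emit:
step_arm([
  {"offset": [0,-0.1,0.05],"roll": 0},
  {"offset": [0,0,0],"roll": 0},
  {"offset": [0,0,0],"roll": 0},
  {"offset": [0,0,0],"roll": 0},
  {"offset": [0,0,0],"roll": 0},
  {"offset": [0,0,0],"roll": 0},
  {"offset": [0,0,0],"roll": 0},
  {"offset": [0,0,0],"roll": 0},
])

```text
t: 17.1
tool_pos: [0.4749, -0.0649, 0.105]
orientation: [2.219, 2.221, 0.003]
force: [-0.1, -0.4, 9.8]
opening: 0.0005
```

Run:
```python
from h import *
st()
w,t=shot("wrist"),shot("top")
for p in(w,t):
  for d in cams.pinpoint(p,"bubble")[:1]+cams.pinpoint(p,"level")[:1]: print(np.round(d["xy"],1),d["score"],atz(p,d["xy"],.115))
c=np.hstack([cv2.resize(w["pixels"][0:260,150:370,::-1],None,fx=2,fy=2),cv2.resize(t["pixels"][165:230,225:315,::-1],(360,520)[:1]+(260,))[...] if False else cv2.copyMakeBorder(cv2.resize(t["pixels"][160:240,225:315,::-1],(350,311)),0,209,0,0,0)])
cv2.imwrite("pics/p1.png",c)
```

```text
t 17.1 pos [ 0.4749 -0.0649  0.105 ] F [-0.0845 -0.4422  9.8362] op 0.0005 q6 -0.24425960809096042 yaw 1.5717544807269956 tilt [ 0.0028 -0.0002 -1.    ]
[250.7  38.3] 0.76 [0.4704 0.0304 0.115 ]
[255.  101.6] 0.67 [0.4721 0.0049 0.115 ]
[261.7 202.2] 0.53 [0.4721 0.031  0.115 ]
[273.4 201.3] 0.88 [ 0.4749 -0.      0.115 ]
```

View pics/p1.png

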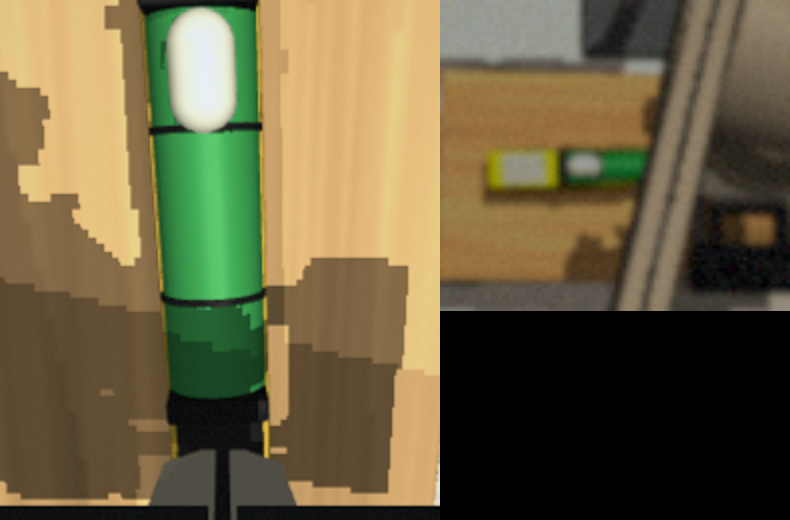

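Seated at 9.8 N, the bubble is hard over to the hinge end, about +29 mm (crop (202,70), lines at rows 128 and 299). That is roughly 0.045 rad of slope, so the foot needs about 2.9 rad clockwise. Next I lift and go to the knob.

Emit:
step_arm([
  {"offset": [0,0,-1],"roll": 0},
  {"offset": [0,0,-3],"roll": 0},
  {"offset": [0,0,-4],"roll": 0},
  {"offset": [-5.15,-0.4,0],"roll": 0},
  {"offset": [-5.15,-0.4,0],"roll": 0},
  {"offset": [0,0,0],"roll": -0.17},
  {"offset": [0,0,0],"roll": -0.17},
  {"offset": [0,0,0],"roll": -0.17},
  {"offset": [0,0,0],"roll": -0.17},
  {"offset": [0,0,0],"roll": -0.17},
], fingers=5.6)

```text
t: 18.65
tool_pos: [0.4655, -0.1674, 0.1832]
orientation: [-1.098, -2.942, -0.001]
force: [-0.7, 0.4, 0.1]
opening: 0.0562
```

Emit:
step_arm([
  {"offset": [0,0,0],"roll": -0.17},
  {"offset": [0,0,0],"roll": -0.17},
  {"offset": [0,0,0],"roll": -0.17},
  {"offset": [0,0,0],"roll": -0.17},
  {"offset": [0,0,0],"roll": -0.17},
  {"offset": [0,0,0],"roll": 0},
  {"offset": [0,0,0],"roll": 0},
])

```text
t: 19.52
tool_pos: [0.4657, -0.1676, 0.1834]
orientation: [0.198, -3.135, -0.001]
force: [0.0, 0.1, -0.2]
opening: 0.0563
```

Run:
```python
from h import *
st()
for n in("wrist","top","side"):
  p=shot(n)
  for d in cams.pinpoint(p,"foot_knob")[:2]:
    X=atz(p,d["xy"],.112); print(n,np.round(d["xy"],1),d["score"],X,rel(X))
  if n=="wrist": 
    save(p,"w3.png",s=1.2)
    for d in cams.silhouettes(p,"foot_knob")[:1]:
      m=d["mask"].astype(np.uint8); c=cv2.moments(m,True); print("sil",c["m10"]/c["m00"],c["m01"]/c["m00"],cv2.boundingRect(m))
```

```text
t 19.525 pos [ 0.4657 -0.1676  0.1834] F [ 0.0429  0.1193 -0.1634] op 0.0563 q6 -2.146595602982654 yaw -3.015143840151066 tilt [-0.0004  0.0004 -1.    ]
wrist [266.3 204.4] 0.8 [ 0.4674 -0.1637  0.112 ] [-0.2137  0.3751  7.1537]
sil 504.36015325670496 243.04980842911877 (496, 234, 16, 19)
side [303.4 182.6] 0.51 [ 0.4591 -0.1579  0.112 ] [0.5393 1.0699 7.1641]
```

View pics/w3.png

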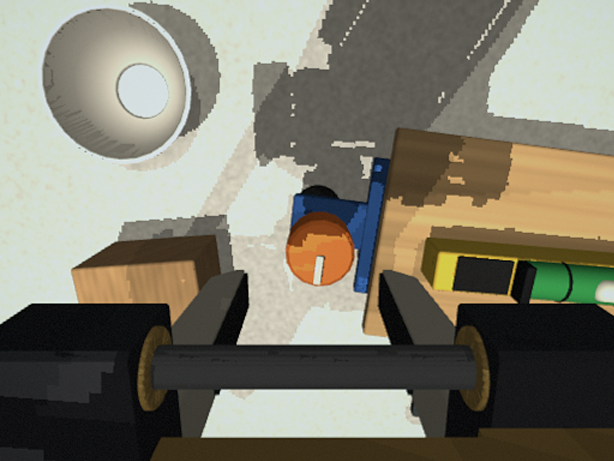

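The wrist view shows the knob at (320,250), a few mm off the finger midline at 310, with the white mark as the turn reference. I'll correct and descend.

Emit:
step_arm([
  {"offset": [-0.2,0.33,3],"roll": 0},
  {"offset": [0,0,3],"roll": 0},
  {"offset": [0,0,2.9],"roll": 0},
  {"offset": [0,0,0],"roll": 0},
  {"offset": [0,0,0],"roll": 0},
])

```text
t: 20.5
tool_pos: [0.4679, -0.1646, 0.0958]
orientation: [-0.204, 3.134, -0.001]
force: [0.3, 0.4, 0.3]
opening: 0.0562
```

Emit:
step_arm([
  {"offset": [0,0,0],"roll": 0},
  {"offset": [0,0,0],"roll": 0},
  {"offset": [0,0,0],"roll": 0},
  {"offset": [0,0,0],"roll": 0},
], fingers=3, grip_force=30)

```text
t: 21.0
tool_pos: [0.4681, -0.1635, 0.0959]
orientation: [-0.205, 3.133, 0.002]
force: [-0.7, 6.1, 6.9]
opening: 0.0393
```

Emit:
step_arm([
  {"offset": [0,0.1,0],"roll": 0},
  {"offset": [0,0,0],"roll": 0.16},
  {"offset": [0,0,0],"roll": 0.16},
  {"offset": [0,0,0],"roll": 0.16},
  {"offset": [0,0,0],"roll": 0.16},
  {"offset": [0,0,0],"roll": 0.16},
  {"offset": [0,0,0],"roll": 0.16},
  {"offset": [0,0,0],"roll": 0.16},
  {"offset": [0,0,0],"roll": 0.16},
  {"offset": [0,0,0],"roll": 0.16},
  {"offset": [0,0,0],"roll": 0},
])

```text
t: 22.38
tool_pos: [0.4685, -0.1628, 0.0959]
orientation: [1.915, 2.488, 0.003]
force: [2.1, 4.3, 4.5]
opening: 0.0394
```

Emit:
step_arm([
  {"offset": [0,0,0],"roll": 0.16},
  {"offset": [0,0,0],"roll": 0.16},
  {"offset": [0,0,0],"roll": 0.16},
  {"offset": [0,0,0],"roll": 0.16},
  {"offset": [0,0,0],"roll": 0.16},
  {"offset": [0,0,0],"roll": 0.16},
  {"offset": [0,0,0],"roll": 0.16},
  {"offset": [0,0,0],"roll": 0.16},
  {"offset": [0,0,0],"roll": 0.16},
  {"offset": [0,0,0],"roll": 0},
])

```text
t: 23.62
tool_pos: [0.4693, -0.1632, 0.0959]
orientation: [3.081, 0.608, 0.007]
force: [6.5, 3.6, 1.4]
opening: 0.0392
```

Run:
```python
from h import *
st()
```

```text
t 23.625 pos [ 0.4693 -0.1632  0.0959] F [6.4761 3.6066 1.3603] op 0.0392 q6 0.7416722390808876 yaw 0.38948541729410124 tilt [ 0.0046 -0.0003 -1.    ]
```

Emit:
step_arm([
  {"offset": [0,0,0],"roll": 0},
  {"offset": [0,0,0],"roll": 0},
  {"offset": [0,0,-4.5],"roll": 0},
  {"offset": [0,0,-4.5],"roll": 0},
  {"offset": [0,0,0],"roll": -0.169},
  {"offset": [0,0,0],"roll": -0.169},
  {"offset": [0,0,0],"roll": -0.169},
  {"offset": [0,0,0],"roll": -0.169},
  {"offset": [0,0,0],"roll": -0.169},
  {"offset": [0,0,0],"roll": -0.169},
  {"offset": [0,0,0],"roll": -0.169},
], fingers=5.6)

```text
t: 25.0
tool_pos: [0.4669, -0.1634, 0.1844]
orientation: [-2.211, -2.231, 0.001]
force: [-0.5, -0.4, -0.6]
opening: 0.0559
```

Emit:
step_arm([
  {"offset": [4.9,0.3,0],"roll": 0},
  {"offset": [4.9,0.3,0],"roll": 0},
  {"offset": [0,0,0],"roll": 0},
  {"offset": [0,0,3],"roll": 0},
  {"offset": [0,0,1.5],"roll": 0},
  {"offset": [0,0,0],"roll": 0},
  {"offset": [0,0,0],"roll": 0},
], fingers=0)

```text
t: 25.88
tool_pos: [0.4732, -0.0659, 0.1404]
orientation: [2.217, 2.225, 0.0]
force: [0.8, -0.1, 0.4]
opening: 0.0003
```

Run:
```python
from h import *
st()
w=shot("wrist")
for k,z in(("level_pad",.124),("level",.085),("bubble",.13)):
  for d in cams.pinpoint(w,k)[:1]: X=atz(w,d["xy"],z);print(k,np.round(d["xy"],1),d["score"],X,rel(X))
```

```text
t 25.875 pos [ 0.4732 -0.0659  0.1404] F [ 0.7693 -0.0757  0.4113] op 0.0003 q6 -0.24888785739671426 yaw 1.5740855314770226 tilt [ 0.0007 -0.0003 -1.    ]
level_pad [260.6 214.8] 0.84 [ 0.4729 -0.0573  0.124 ] [ 0.8455 -0.0605  1.673 ]
level [261.7  96.4] 0.93 [0.4734 0.0062 0.085 ] [7.1839 0.0107 5.5641]
bubble [256.6 132. ] 0.7 [ 0.4707 -0.0112  0.13  ] [ 5.44   -0.2479  1.0493]
```

Emit:
step_arm([
  {"offset": [0.3,0,0.8],"roll": 0},
  {"offset": [0.15,0,0.8],"roll": 0},
  {"offset": [0,0,0],"roll": 0},
  {"offset": [0,0,0.2],"roll": 0},
  {"offset": [0,0,0.2],"roll": 0},
  {"offset": [0,0,0],"roll": 0},
])

```text
t: 26.82
tool_pos: [0.473, -0.0609, 0.1198]
orientation: [2.217, 2.226, 0.0]
force: [-0.0, -0.2, 1.3]
opening: -0.0002
```

Emit:
step_arm([
  {"offset": [-0.07,0,0.2],"roll": 0},
  {"offset": [-0.07,0,0.2],"roll": 0},
  {"offset": [0,0,0],"roll": 0},
])

```text
t: 27.2
tool_pos: [0.473, -0.0622, 0.1157]
orientation: [2.217, 2.226, 0.001]
force: [0.4, 2.5, 3.0]
opening: 0.0004
```

Emit:
step_arm([
  {"offset": [0,0,0.2],"roll": 0},
  {"offset": [-0.03,0,0.1],"roll": 0},
  {"offset": [0,0,0],"roll": 0},
])

```text
t: 27.58
tool_pos: [0.4732, -0.0628, 0.1132]
orientation: [2.216, 2.225, 0.0]
force: [-0.8, -0.2, 7.6]
opening: 0.0001
```

Emit:
step_arm([
  {"offset": [0,0,0.1],"roll": 0},
  {"offset": [0,0,0],"roll": 0},
  {"offset": [0,0,0],"roll": 0},
])

```text
t: 27.95
tool_pos: [0.4734, -0.0629, 0.1128]
orientation: [2.216, 2.225, 0.001]
force: [-2.4, 0.2, 10.5]
opening: 0.0004
```

Emit:
step_arm([
  {"offset": [0,-0.07,0.03],"roll": 0},
  {"offset": [0,0,0],"roll": 0},
  {"offset": [0,0,0],"roll": 0},
  {"offset": [0,0,0],"roll": 0},
  {"offset": [0,0,0],"roll": 0},
  {"offset": [0,0,0],"roll": 0},
  {"offset": [0,0,0],"roll": 0},
  {"offset": [0,0,0],"roll": 0},
])

```text
t: 28.95
tool_pos: [0.4732, -0.063, 0.1127]
orientation: [2.215, 2.224, 0.002]
force: [-1.3, 0.3, 11.5]
opening: 0.0004
```

Run:
```python
from h import *
st()
w=shot("wrist")
d=cams.pinpoint(w,"bubble")[0];print(d["xy"],d["score"],atz(w,d["xy"],.12))
save(w,"p2.png",(150,0,370,260),2)
```

```text
t 28.95 pos [ 0.4732 -0.063   0.1127] F [-1.2798  0.307  11.4665] op 0.0004 q6 -0.24331539708159935 yaw 1.5746932616780613 tilt [ 0.0024 -0.0009 -1.    ]
[258.1, 98.0] 0.71 [0.4715 0.0084 0.12  ]
```

View pics/p2.png

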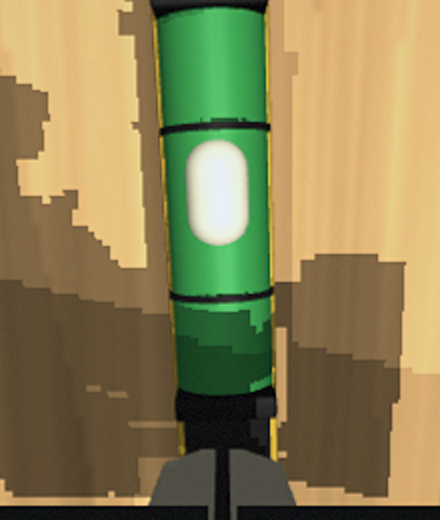

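The view shows lines at rows 128 and 296 and the bubble spanning 138–246. That puts it between the lines but about +4.6 mm off centre, so 0.5 rad more clockwise. The gripper can take the knob at its current yaw.

Emit:
step_arm([
  {"offset": [0,0,-1],"roll": 0},
  {"offset": [0,0,-3],"roll": 0},
  {"offset": [0,0,-3.3],"roll": 0},
  {"offset": [-5,-0.25,0],"roll": 0},
  {"offset": [-5,-0.25,0],"roll": 0},
  {"offset": [0,0,0],"roll": 0},
  {"offset": [0,0,4],"roll": 0},
  {"offset": [0,0,0],"roll": 0},
  {"offset": [0,0,0],"roll": 0},
], fingers=5.6)

```text
t: 30.18
tool_pos: [0.4676, -0.1618, 0.145]
orientation: [-2.216, -2.226, -0.0]
force: [0.1, -0.5, 0.6]
opening: 0.0562
```

Emit:
step_arm([
  {"offset": [-0.1,0,2.5],"roll": 0},
  {"offset": [0,0,2.4],"roll": 0},
  {"offset": [0,0,0],"roll": 0},
  {"offset": [0,0,0],"roll": 0},
])

```text
t: 30.68
tool_pos: [0.4686, -0.1637, 0.0972]
orientation: [2.215, 2.225, 0.001]
force: [0.4, -0.1, -0.3]
opening: 0.0563
```

Emit:
step_arm([
  {"offset": [0,0,0],"roll": 0},
  {"offset": [0,0,0],"roll": 0},
  {"offset": [0,0,0],"roll": 0},
  {"offset": [0,0,0],"roll": 0},
], fingers=3, grip_force=30)

```text
t: 31.18
tool_pos: [0.4687, -0.1638, 0.0963]
orientation: [2.215, 2.224, 0.002]
force: [4.4, 1.0, 4.2]
opening: 0.0392
```

Emit:
step_arm([
  {"offset": [0,0,0],"roll": 0.125},
  {"offset": [0,0,0],"roll": 0.125},
  {"offset": [0,0,0],"roll": 0.125},
  {"offset": [0,0,0],"roll": 0.125},
  {"offset": [0,0,0],"roll": 0},
  {"offset": [0,0,0],"roll": 0},
])

```text
t: 31.92
tool_pos: [0.4685, -0.1638, 0.0964]
orientation: [2.698, 1.607, 0.002]
force: [3.5, 0.7, 5.6]
opening: 0.0393
```

```bash
python3 -c "
from h import *
st()"
```

```text
t 31.925 pos [ 0.4685 -0.1638  0.0964] F [3.5001 0.698  5.5998] op 0.0393 q6 0.05621959255485636 yaw 1.0745615212713842 tilt [ 0.0022 -0.0006 -1.    ]
```

Emit:
step_arm([
  {"offset": [0,0,0],"roll": 0},
  {"offset": [0,0,0],"roll": 0},
  {"offset": [0,0,-4.4],"roll": 0},
  {"offset": [0,0,-4.4],"roll": 0},
  {"offset": [0,0,0],"roll": -0.167},
  {"offset": [0,0,0],"roll": -0.167},
  {"offset": [0,0,0],"roll": -0.166},
], fingers=5.6)

```text
t: 32.8
tool_pos: [0.4669, -0.1634, 0.1828]
orientation: [-2.21, -2.231, 0.001]
force: [-0.0, 0.8, 0.2]
opening: 0.0556
```

Emit:
step_arm([
  {"offset": [5.1,0.23,0],"roll": 0},
  {"offset": [5.1,0.23,0],"roll": 0},
  {"offset": [0,0,0],"roll": 0},
  {"offset": [0,0,3],"roll": 0},
  {"offset": [0,0,2.2],"roll": 0},
  {"offset": [0,0,0],"roll": 0},
  {"offset": [0,0,0],"roll": 0},
], fingers=0)

```text
t: 33.67
tool_pos: [0.4719, -0.0622, 0.1321]
orientation: [2.217, 2.225, 0.0]
force: [0.6, -0.5, 0.7]
opening: 0.0004
```

Emit:
step_arm([
  {"offset": [0.1,0.1,0.5],"roll": 0},
  {"offset": [0,0,0.4],"roll": 0},
  {"offset": [0,0,0],"roll": 0},
  {"offset": [0,0,0.2],"roll": 0},
  {"offset": [-0.07,0,0.2],"roll": 0},
  {"offset": [-0.07,0,0.2],"roll": 0},
  {"offset": [0,0,0],"roll": 0},
])

```text
t: 34.55
tool_pos: [0.4729, -0.062, 0.1165]
orientation: [2.217, 2.226, 0.0]
force: [0.3, -0.3, 4.2]
opening: 0.0005
```

Emit:
step_arm([
  {"offset": [-0.03,0,0.15],"roll": 0},
  {"offset": [0,0,0],"roll": 0},
  {"offset": [0,0,0],"roll": 0},
])

```text
t: 34.92
tool_pos: [0.4729, -0.0624, 0.115]
orientation: [2.217, 2.225, 0.0]
force: [-0.0, -1.2, 5.1]
opening: 0.0005
```

Emit:
step_arm([
  {"offset": [-0.02,0,0.12],"roll": 0},
  {"offset": [0,0,0],"roll": 0},
  {"offset": [0,0,0],"roll": 0},
])

```text
t: 35.3
tool_pos: [0.4731, -0.0625, 0.1144]
orientation: [2.216, 2.225, 0.001]
force: [-1.1, -1.7, 8.8]
opening: 0.0004
```

Emit:
step_arm([
  {"offset": [0,0,0.08],"roll": 0},
  {"offset": [0,0,0],"roll": 0},
  {"offset": [0,0,0],"roll": 0},
])

```text
t: 35.67
tool_pos: [0.4733, -0.0626, 0.114]
orientation: [2.216, 2.225, 0.001]
force: [-2.7, -0.9, 12.1]
opening: 0.0002
```

Emit:
step_arm([
  {"offset": [0,-0.08,0],"roll": 0},
  {"offset": [0,0,0],"roll": 0},
  {"offset": [0,0,0],"roll": 0},
  {"offset": [0,0,0],"roll": 0},
  {"offset": [0,0,0],"roll": 0},
  {"offset": [0,0,0],"roll": 0},
  {"offset": [0,0,0],"roll": 0},
  {"offset": [0,0,0],"roll": 0},
  {"offset": [0,0,0],"roll": 0},
  {"offset": [0,0,0],"roll": 0},
])

```text
t: 36.92
tool_pos: [0.473, -0.0626, 0.1141]
orientation: [2.215, 2.224, 0.002]
force: [-0.2, -1.6, 10.9]
opening: 0.0006
```

Run:
```python
from h import *
st()
w,t=shot("wrist"),shot("top")
for k,z in(("lamp_handle",.236),("bowl",0),("carton",0),("cash_box",0)):
  for d in cams.pinpoint(t,k)[:1]: print(k,round(d["score"],2),atz(t,d["xy"],z)[:2])
a=cv2.resize(w["pixels"][0:260,190:330,::-1],None,fx=2,fy=2)
b=cv2.copyMakeBorder(t["pixels"][:,:,::-1],0,136,0,0,cv2.BORDER_CONSTANT)
cv2.imwrite("pics/p3.png",np.hstack([a,b]))
```

```text
t 36.925 pos [ 0.473  -0.0626  0.1141] F [-0.1709 -1.5735 10.9211] op 0.0006 q6 -0.2432018040882161 yaw 1.5748056116463074 tilt [ 0.0024 -0.0006 -1.    ]
lamp_handle 0.56 [0.6179 0.156 ]
bowl 0.88 [ 0.394  -0.3112]
carton 0.72 [ 0.5663 -0.2852]
cash_box 0.77 [0.4489 0.3   ]
```

View pics/p3.png

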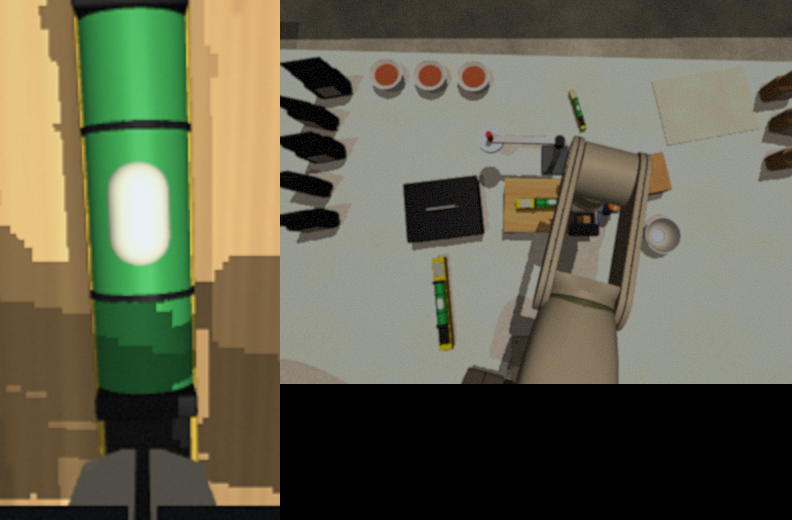

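Lines are at rows 128 and 296 and the bubble spans 162–266, so the gaps are 34 and 30 px and the bubble is centred. The lamp arm lies along the back and the push is steady at 11 N. I'm handing in.

```bash
python3 -c "
from h import *
st(); print(robot.close_job())"
```

```text
t 37.225 pos [ 0.473  -0.0626  0.1141] F [-0.177  -0.2826 10.6824] op 0.0003 q6 -0.2431981890407411 yaw 1.5748105603239557 tilt [ 0.0025 -0.0006 -1.    ]
the job is handed in; nothing more can be done
None
```

I did the job in the order asked and handed it in at 37 s, with the arm still pressing the level's pad.

- **Lamp:** I swung the lamp arm by its red handle to about 1.57 rad. The last top view shows it lying along the back of the shelf.
- **Levelling:** The first press showed the bubble hard over to the hinge end, at about +29 mm. Turning the foot 2.88 rad clockwise brought it to about +4.6 mm, and another 0.50 rad centred it.
- **Final hold:** The last press is 10.7 N straight down. I take the board to be seated because the push turned clearly stiffer at the end of its travel. The bubble is within about 1 mm of midway between its two lines.
- **Other things:** The bowl, the carton and the cash box were within about 15 mm of their first readings (mostly the network's scatter), and the arm never touched them.

Two checks disagreed. Early network readings of the lamp hinge differed by about 1 cm from those fitted by hand, and the arc the handle followed agreed with the fitted ones. I had no separate measure of the board's joint angle.

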